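# Hang the drying frame on the two hooks

### The arm

A 6-joint arm with a two-finger parallel gripper is mounted at the origin on a cart in front of the work surface, level with it; the furniture and walls round the work are solid. World frame = base frame: x ahead of the robot, y to its left, z up, the work surface at z = 0. Lengths are in mm, angles in rad, forces in N, time in s.
With the tool pointing down it reaches from about 350 to 875 mm from the base axis. Payload 4.2 kg.
Tool frame: the origin (TCP) lies on the mounting face of the last link; the fingertips stand 173 mm ahead of it and the grasp point (between the pads) lies 155 mm ahead of it (tcp_to_grasp is the distance from the TCP to the grasp point, in mm); z points along the fingers, y is the direction in which the jaws open and shut (so a half turn about z gives the same grasp; the last joint's range is limited). The gripper opens to 85 mm and grips with 20 to 120 N. Pads are 22 mm wide; open, the fingers measure 114 mm over their backs; the gripper's body (76 mm by 85 mm) begins 54 mm behind the grasp point. The pads swing forward as they close: fully open they stand 13 mm farther back than shut.
Start: joints at [1.436, 0.385, 0.008, 0, -1.194, -0.259], TCP at [239.78, 577.153, 404.712] pointing down, gripper open.
Joint ranges: [-3.14, 3.14], [-1.21, 2.06], [-1.07, 1.41], [-3.16, 2.05], [-2.99, -0.16], [-3.1, 3.1]. Speed limits (rad/s): [2.79, 2.79, 3.14, 3.14, 3.14, 3.14].

### API

Orientations are given as a unit quaternion [x, y, z, w].
In Python, from bench import * gives the robot as it stands. The module is installed in compiled form; this text tells all that it offers.
- The arm moves only by the tool apply_moves, never from a script. Its arguments are lists of equal length, an entry for each row: "fingers": the closure, from 0 (fully open) to 1 (shut); "dp": the shift along the world's x, y, z in cm, a list of three; "yaw": the turn about the world's z in degrees. A call has 1 to 10 rows; each row is the pose to reach, as a shift and turn from the pose measured when the call began; what a row does not reach only later rows make up. A row lasts 1/10 s, in which the tool goes at most 50 mm and 8.59 degrees, less where a joint would pass 70% of its speed; a pose out of reach is approached as far as the arm can. A call with a gripper value outside its range is refused whole. The fingers move at their own pace and stop on an object; the grip force is fixed at half the most. Time passes only in rows, so rows that repeat a pose let the fingers close. It gives the time, the measured TCP pose, the force and the opening at its end, in the units of the state.
- read_state(): the state, without advancing time (a new reading comes with each control period).
- get_image(name): name is "scene" or "top" or "wrist"; returns a dict with "color" (384x512x3 uint8, blue, green, red), "mtx" (3x3 intrinsics, pixels), "camera_from_world" (4x4, takes a point from world to camera coordinates); the wrist camera has in their place "tool_from_camera" (4x4, takes a point from camera to tool coordinates, whose origin is the TCP and whose axes are the flange's). Camera axes: x right, y down, z forward; pixel columns grow to the right and rows downward; lengths in mm; the calibration is good to about 2 mm. The wrist camera is an equidistant fisheye: a pixel r from the principal point sees the ray r / f radians off the axis. A picture is of the moment at which its call begins: read the wrist's pose just before it. There is no depth.
- job_done(): hands the job in, once; it reports no verdict.
The state is a dict: "clock": time; "joints": joint angles; "joint_vel": joint speeds; "joint_efforts": joint torques, N m; "position": TCP position; "ee_rot": TCP orientation; "contact_force": force on the tool from outside, world axes, zero at the start; "wrist_torque": the same for the moment, N m; "gripper_width": finger opening in mm.
Only numpy, scipy, OpenCV 4.12 (cv2) and the standard library are available. Lean on these libraries where they do the work, as an engineer would, in place of code of your own. Each camera call takes 0.05 s, during which the arm holds its last target. There are 200 camera calls.

### The job

Take the wire drying frame off its sloped easel by the grip on top and hang it by its long top bar on both hooks of the drying stand, under the dust cover. Lower it until the bar rests down in both hooks before you let go, then leave it hanging still. Leave the beaker, the petri dish and the vial standing round the work where they are.

Things in the scene. Friction and masses are not known exactly. Their poses are not given: they have to be found in the camera images.
- grip (a point): Middle of the grip block on top of the wire drying frame: 14 mm wide (y, pinch this), 24 mm deep (x), 62 mm tall, top 24 mm above this point. Axes are the frame's: y along the top bar, to the left seen from the robot; z up the frame; x through it. The top bar's axis is 36 mm below, the lower edge 151 mm below. Pinched firmly it does not slip.
- frame: Drying frame, steel wire, loose, 190 wide, 175 tall, 10 mm thick, about 0.25 kg; origin at the middle of its lower edge. Top bar 10 mm thick; side wires at y = +-84 mm; bar bare from 13 to 80 mm off the middle. Three pegs stick out 25 mm to -x half-way up. It starts leaning on the easel, top away from the robot, 30 deg from vertical. Hung by the bar it is upright.
- bar_left (a point): Point on the axis of the frame's top bar, 60 mm to the left (+y) of its middle, where the left hook should carry it.
- bar_right (a point): Point on the axis of the frame's top bar, 60 mm to the right (-y) of its middle, where the right hook should carry it.
- seat (a point): On the fixed drying stand, half-way between its two hooks: where the axis of the seated top bar lies, 160 mm above the worktop. Axes: y along the line of the hooks (they are at +-60 mm), x from open front to back, z up. The front tips reach 23 mm above this point: bring the bar in from the front at least 30 mm above it, then lower. Uprights 66 mm behind.
- stand: Drying stand, fixed: grey base 150 x 180 mm, origin under its middle, two uprights, white dust cover 200 mm wide. The cover's underside is 130 mm above the seat point, its front edge 10 mm behind it (+x), so a gripper pointing straight down strikes it; one tilted about 40 deg, wrist towards the open front, passes.
- hook_left: The stand's left hook (+y), fixed, 8 mm steel wire, open upward, its inside 28 mm wide in x at the top and narrowing to the width of the bar at the bottom. Origin on the wire's axis at its lowest part, 9 mm under the seated bar's axis.
- hook_right: The stand's right hook (-y), fixed, the same as the left one.
- easel: Fixed grey easel, base 140 x 170 mm, on which the frame leans; origin under its middle, x away from the robot at yaw 0. The frame's lower edge rests 35 mm in front (-x) and 30 mm up, on a ledge behind a lip 8 mm high with 7 mm of play, so the frame comes out straight up or along its own slope.
- beaker: Empty clear beaker, 69 mm wide, 90 mm tall, loose; origin under its middle. To be left alone.
- dish: Clear petri dish lying flat, 58 mm wide, 14 mm tall, loose; origin under its middle. To be left alone.
- vial: Small brown vial, 23 mm wide, 48 mm tall, loose; origin under its middle. To be left alone.

How it is judged (in metres and radians):
On the way:
1. the frame is held by the fingers with its bar down in both hooks (x of bar_left in the frame of seat between -0.013 and 0.013 m and z of bar_left in the frame of seat between -0.006 and 0.006 m and x of bar_right in the frame of seat between -0.013 and 0.013 m and z of bar_right in the frame of seat between -0.006 and 0.006 m and y of grip in the frame of seat between -0.022 and 0.022 m and contact force between the fingers and frame above 0.5 N), for 0.15 s.
At the end, for the whole second after the job is handed in: The frame hangs released, still and within 17 deg of upright; both hooks carry it, the bar at each within 13 mm fore and aft and -6 to +4 mm in height of its seat, within 22 mm of centre sideways. It was lowered to within 6 mm of the seat at both hooks while held (x of bar_left in the frame of seat between -0.013 and 0.013 m and z of bar_left in the frame of seat between -0.006 and 0.004 m and x of bar_right in the frame of seat between -0.013 and 0.013 m and z of bar_right in the frame of seat between -0.006 and 0.004 m and y of grip in the frame of seat between -0.022 and 0.022 m and contact force between frame and hook_left above 0.2 N and contact force between frame and hook_right above 0.2 N and angle between frame's own z axis and vertical below 0.3 rad and linear speed of frame below 0.05 m/s and contact force between the fingers and frame below 0.1 N); the robot touches nothing.
It fails at once if the beaker, dish or vial is moved more than 30 mm or tipped (distance of any of beaker, dish, vial from where it was at the start of the episode above 0.03 m or angle between any of beaker, dish, vial's own z axis and vertical above 0.5 rad).
It also fails if it takes over 54 s, if anything falls off the work surface, if the arm or the gripper's body presses on something with over 40 N, if the wrist force passes 120 N, or if a joint passes its speed limit or range.

## Working session

There is one attempt and no reset: what is moved stays moved. The work goes in short steps, Python scripts to look and compute and a tool call to move; the robot and the scene stay as the last step left them, time stands still between calls to the robot, and variables do not carry over. Pictures are saved under pics/ and viewed, about 8 in all and at most 12, crops included, and the job is handed in when it is done.

Besides the shell and the picture viewer there is one more tool, called after "Call:" by a JSON object that holds its "name" and its "arguments". apply_moves: Moves the arm, as the interface text tells. Its arguments: {"type":"object","properties":{"fingers":{"type":"array","items":{"type":"number"}},"dp":{"type":"array","items":{"type":"array","items":{"type":"number"}}},"yaw":{"type":"array","items":{"type":"number"}}},"required":["fingers","dp","yaw"]}

```bash
mkdir -p pics
python3 - <<'E'
from bench import *
import cv2,numpy as np
s=read_state();print(s)
for n in ["scene","top"]:
    d=get_image(n);cv2.imwrite(f"pics/{n}0.png",d["color"]);np.savez(f"{n}0.npz",**d)
    print(n,d["mtx"].tolist(),np.round(d["camera_from_world"],4).tolist())
a=cv2.imread("pics/scene0.png");b=cv2.imread("pics/top0.png")
E
```

```text
{'clock': 0.0, 'joints': array([ 1.43559176e+00,  3.85563378e-01,  6.62280646e-03, -5.00798885e-04,
       -1.19399859e+00, -2.58612589e-01]), 'joint_vel': array([ 0.00025528,  0.0006906 , -0.00062622,  0.00027029, -0.00137073,
        0.0011629 ]), 'joint_efforts': array([-7.94895714e-04, -3.92292452e+01,  1.88401330e+01,  4.18647632e+00,
       -4.64190845e-03, -2.61916909e-06]), 'position': array([239.70309134, 576.9839822 , 403.61560096]), 'ee_rot': array([ 9.80657397e-01, -1.95729066e-01, -1.66222894e-04,  1.08372784e-03]), 'contact_force': array([ 0.12285451, -0.20177005, -0.55787433]), 'wrist_torque': array([-0.02078295, -0.01369777, -0.01989844]), 'gripper_width': 85.79299222769268}
scene [[383.59566024393746, 0.0, 251.8686279073758], [0.0, 383.59566024393746, 194.15601126428322], [0.0, 0.0, 1.0]] [[0.7272, -0.6864, 0.001, -267.095], [-0.429, -0.4556, -0.78, 398.4746], [0.5358, 0.5668, -0.6258, 620.5652], [0.0, 0.0, 0.0, 1.0]]
top [[428.24248837013033, 0.0, 261.87472972131064], [0.0, 428.24248837013033, 195.3699606541968], [0.0, 0.0, 1.0]] [[-0.1035, -0.9946, 0.0003, 194.4647], [-0.9742, 0.1013, -0.2017, 512.3067], [0.2006, -0.0212, -0.9794, 1228.1438], [0.0, 0.0, 0.0, 1.0]]
```

View pics/scene0.png

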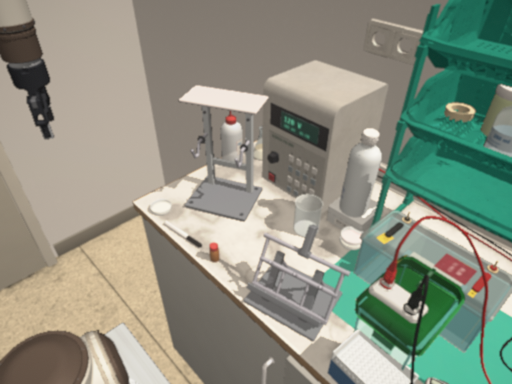

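View pics/top0.png

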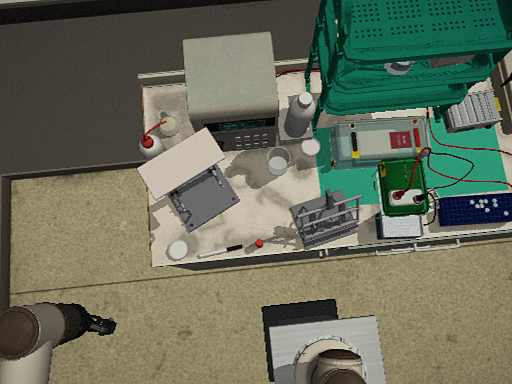

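The scene view shows the stand (cover near 225,100; hooks near 195,150 and 240,165), the easel and frame (grip at 309,238), the vial (214,252), the beaker (308,208) and the dish (160,208). The top view shows the cover (180,162), the stand base (205,198) and the grip (332,200). I'll enlarge both views.

Run:
```python
import cv2,numpy as np
def crop(f,x,y,w,h,k):
    c=cv2.resize(cv2.imread(f)[y:y+h,x:x+w],None,fx=k,fy=k,interpolation=cv2.INTER_CUBIC)
    for i in range(0,w,10):
        cv2.putText(c,str(x+i),(i*k,8),0,.3,(0,0,255),1);c[:4 if i%50 else 12,i*k]=(0,0,255)
    for j in range(0,h,10):
        cv2.putText(c,str(y+j),(0,j*k+4),0,.3,(0,0,255),1)
    return c
S="pics/scene0.png";T="pics/top0.png"
cv2.imwrite("pics/c1.png",np.hstack([crop(S,175,80,100,145,4),crop(S,240,215,98,145,4)]))
cv2.imwrite("pics/c2.png",np.hstack([crop(T,130,120,115,120,3),crop(T,280,180,90,120,3)]))
for n in ["scene0","top0"]:
    M=np.load(n+".npz")["camera_from_world"];print(n,-M[:3,:3].T@M[:3,3])
```

```text
scene0 [  32.65219108 -353.53269274  699.40788282]
top0 [ 272.87375592  167.52571824 1306.17256103]
```

View pics/c1.png

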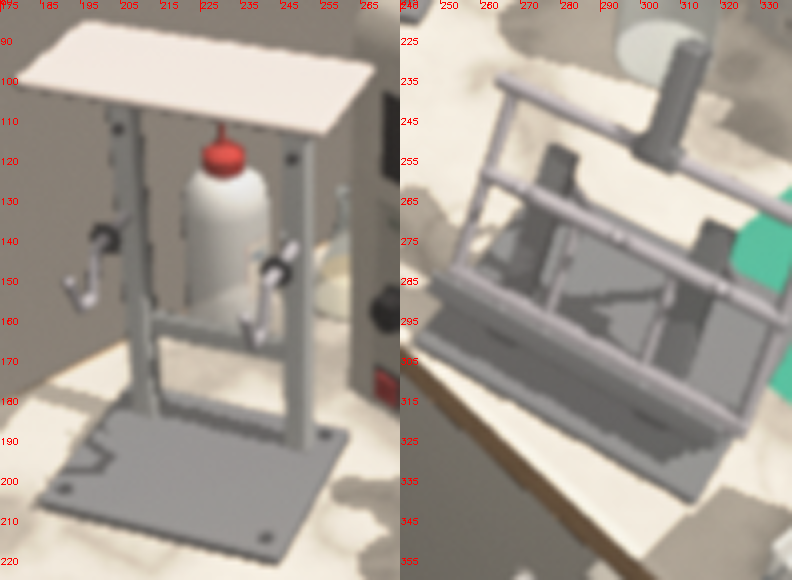

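View pics/c2.png

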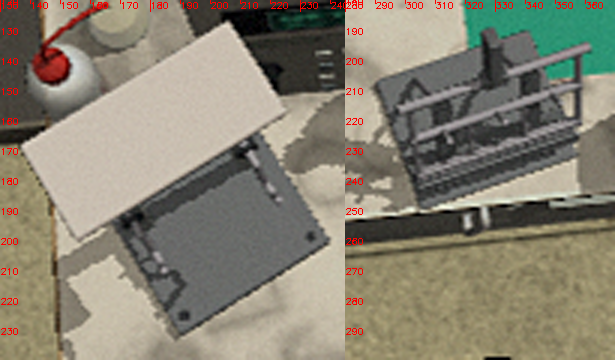

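The crops show these pixels:
- **Scene view:** hook bottoms at (196,156) and (239,164.5), cover corners at (179.5,101) and (256,113), grip top at (314,226), bar left end at (266,235.5).
- **Top view:** bar from (298,215) to (361,196), grip top at (328,192), cover front edge from (156,200) to (226,155).

I'll triangulate these.

```bash
cat > h.py <<'E'
import cv2,numpy as np
C={n:(lambda d:(d["mtx"],d["camera_from_world"]))(np.load(n+"0.npz")) for n in ["scene","top"]}
def tri(a,b):
    P=[C[n][0]@C[n][1][:3] for n in ("scene","top")]
    X=cv2.triangulatePoints(P[0],P[1],np.float64(a).reshape(2,1),np.float64(b).reshape(2,1))[:,0];X=X[:3]/X[3]
    e=[proj(n,X)-p for n,p in (("scene",a),("top",b))]
    return X,e
def proj(n,X):
    K,M=C[n];v=K@(M[:3,:3]@X+M[:3,3]);return v[:2]/v[2]
def plane(n,p,z):
    K,M=C[n];R=M[:3,:3];c=-R.T@M[:3,3];d=R.T@np.linalg.inv(K)@[p[0],p[1],1]
    return c+d*(z-c[2])/d[2]
E
python3 - <<'E'
from h import *
np.set_printoptions(precision=1,suppress=True)
for k,a,b in [("gripTop",(313.7,226),(328,191.7)),("barmid",(303.7,252.5),(330.7,206.7)),("barL",(266,235.5),(298.3,215)),
 ("coverFL",(179.5,100.7),(156,200)),("coverFR",(256.2,112.5),(225.7,155)),("coverBL",(198,85),(137.3,169.3)),("coverBR",(268.7,97),(206.7,127.3)),
 ("baseFL",(184.5,205.7),(190,232.3)),("baseFR",(244.5,220.7),(239.3,200.7))]: 
    X,e=tri(a,b);print(k,X,np.abs(e).max())
print("barLtop z130",plane("top",(298.3,215),130),"barR",plane("top",(361,195.7),130))
for k,p in [("hL",(196.2,155.7)),("hR",(238.7,164.5))]: print(k,plane("scene",p,151))
print("hRtip top",plane("top",(222.7,186.7),183))
for k,p,z in [("FL",(184.5,205.7),8),("FR",(244.5,220.7),8)]: print(k,plane("scene",p,z))
for k,p,z in [("vial",(260,240),40),("beaker",(279,155),90),("dish",(177,250),14)]: print(k,plane("top",p,z))
E
```

```text
gripTop [497.  -36.4 177.8] 1.1175952745898599
barmid [462.2 -45.6 135. ] 0.9602575477510982
barL [449.6  46.  124.5] 0.6440269595771042
coverFL [497.8 399.2 293.5] 1.390120000482824
coverFR [590.3 223.3 295.4] 0.3023511402303143
coverBL [580.1 438.5 296.8] 2.4230940481898244
coverBR [668.3 263.1 295.1] 1.1235622381101393
baseFL [450.7 367.5   6.1] 1.5281514671485183
baseFR [532.5 209.    4.3] 1.368072530546442
barLtop z130 [447.9  47.2 130. ] barR [ 484.1 -134.3  130. ]
hL [506.5 359.5 151. ]
hR [560.2 253.2 151. ]
hRtip top [537.5 245.6 183. ]
FL [453.4 363.7   8. ]
FR [533.3 204.3   8. ]
vial [398.8 159.6  40. ]
beaker [637.9  78.3  90. ]
dish [397.3 410.3  14. ]
```

Run:
```python
from bench import *
print(get_image("wrist")["tool_from_camera"].round(2).tolist())
```

```text
[[0.0, -0.96, -0.28, 70.45], [1.0, 0.0, -0.0, 0.09], [0.0, -0.28, 0.96, 29.4], [0.0, 0.0, 0.0, 1.0]]
```

Call:
{"name": "apply_moves", "arguments": {"fingers": [0, 0, 0, 0, 0, 0, 0, 0, 0, 0], "dp": [[2, -5, 0], [4, -9.5, 0], [6, -14, 0], [8, -18.5, 0], [10, -23, 0], [12, -27.5, 0], [14, -32, 0], [16, -36.5, 0], [18, -41, 0], [18, -41, 0]], "yaw": [3.4, 6.8, 10.2, 13.6, 17, 20.4, 23.8, 27.2, 30.6, 33.9]}}

```text
clock: 1.15
position: [420.6, 162.6, 403.7]
ee_rot: [0.995, 0.096, -0.0, 0.001]
contact_force: [-0.4, 0.0, 0.5]
gripper_width: 85.1
```

Call:
{"name": "apply_moves", "arguments": {"fingers": [0, 0, 0, 0, 0, 0, 0], "dp": [[2, -5, 0], [4, -9.5, 0], [6, -14, 0], [8, -18.5, 0], [8, -19.9, 0], [8, -19.9, -1], [8, -19.9, -1]], "yaw": [0.3, 0.3, 0.3, 0.3, 0.3, 0.3, 0.3]}}

```text
clock: 1.85
position: [500.0, -36.7, 391.8]
ee_rot: [0.995, 0.098, -0.002, 0.001]
contact_force: [-0.2, 0.3, -0.4]
gripper_width: 85.6
```

Run:
```python
from bench import *
import cv2,numpy as np
s=read_state();print(s["position"],s["joints"].round(2),s["ee_rot"])
d=get_image("wrist");np.savez("w1.npz",pos=s["position"],q=s["ee_rot"],**d)
print(d["mtx"].tolist())
cv2.imwrite("pics/w1.png",d["color"])
```

```text
[499.97832139 -36.68783209 391.79579896] [ 0.25  0.19 -0.31  0.   -1.08  1.51] [ 0.99517876  0.09804651 -0.00224366  0.00104175]
[[297.3186396354542, 0.0, 251.9123230251115], [0.0, 297.3186396354542, 191.0579128225542], [0.0, 0.0, 1.0]]
```

View pics/w1.png

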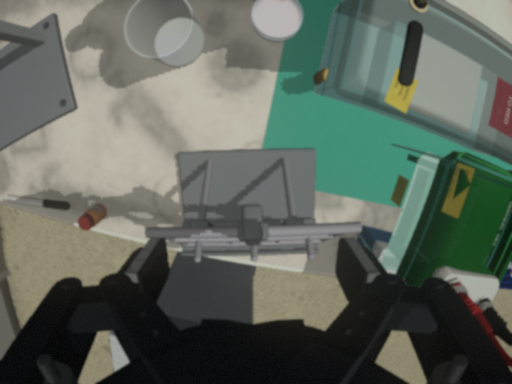

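The wrist view shows the grip top at about (252,222) and the bar from (147,233) to (361,229), almost level.

```bash
cat >> h.py <<'E'
from scipy.spatial.transform import Rotation as Ro
def wray(d,p,z):
    K=d["mtx"];u=np.array([(p[0]-K[0,2])/K[0,0],(p[1]-K[1,2])/K[1,1]]);t=np.hypot(*u)
    r=np.r_[u/t*np.sin(t),np.cos(t)];T=d["tool_from_camera"];R=Ro.from_quat(d["q"]).as_matrix()
    c=R@T[:3,3]+d["pos"];v=R@T[:3,:3]@r;return c+v*(z-c[2])/v[2]
E
python3 - <<'E'
from h import *
d=np.load("w1.npz")
for p,z in [((147,233),130),((361,229),130),((254,231),130),((252,206),176),((244,207),176),((261,207),176),((252,240),188)]: print(p,wray(d,p,z).round(1))
E
```

```text
(147, 233) [445.9  47.4 130. ]
(361, 229) [ 486.9 -139.2  130. ]
(254, 231) [468.1 -45.5 130. ]
(252, 206) [505.5 -36.2 176. ]
(244, 207) [503.8 -31.1 176. ]
(261, 207) [506.  -42.2 176. ]
(252, 240) [486.7 -39.9 188. ]
```

Call:
{"name": "apply_moves", "arguments": {"fingers": [0, 0, 0, 0, 0.5, 1, 1, 1, 1, 1], "dp": [[0, -0.1, -2], [0, -0.1, -4], [0, -0.1, -6], [0, -0.1, -6.5], [0, -0.1, -6.5], [0, -0.1, -6.5], [0, -0.1, -6.5], [0, -0.1, -6.5], [0, -0.1, -6.5], [0, -0.1, -6.5]], "yaw": [0.8, 0.8, 0.8, 0.8, 0.8, 0.8, 0.8, 0.8, 0.8, 0.8]}}

```text
clock: 2.9
position: [500.3, -37.0, 328.3]
ee_rot: [0.994, 0.106, -0.001, 0.001]
contact_force: [-0.4, 1.4, 2.7]
gripper_width: 12.5
```

Call:
{"name": "apply_moves", "arguments": {"fingers": [1, 1, 1], "dp": [[0, 0, 0], [0, 0, 0], [0, 0, 0]], "yaw": [0, 0, 0]}}

```text
clock: 3.2
position: [500.3, -37.0, 328.3]
ee_rot: [0.994, 0.106, -0.001, 0.001]
contact_force: [-0.1, 0.8, 1.9]
gripper_width: 12.6
```

Call:
{"name": "apply_moves", "arguments": {"fingers": [1, 1, 1, 1, 1, 1, 1, 1, 1, 1], "dp": [[0, 0, 0.7], [0, 0, 1.5], [0, 0, 3], [0, 0, 5], [0, 0, 7], [0, 0, 9], [0, 0, 11], [0, 0, 12], [0, 0, 13], [0, 0, 13]], "yaw": [0, 0, 0, 0, 0, 0, 0, 0, 0, 0]}}

```text
clock: 4.2
position: [500.4, -37.0, 459.3]
ee_rot: [0.994, 0.106, 0.0, 0.001]
contact_force: [0.6, 0.5, -3.0]
gripper_width: 12.8
```

Run:
```python
from bench import *
import cv2,numpy as np
s=read_state();print(s["position"],s["joints"].round(2),s["contact_force"],s["gripper_width"])
a=get_image("wrist")["color"];b=get_image("scene")["color"]
cv2.imwrite("pics/g1.png",np.vstack([a[150:320],cv2.resize(b[120:340,180:400],None,fx=2,fy=2)[:, :512] if 0 else cv2.resize(b[130:330,200:400],(512,430))]))
```

```text
[500.40261688 -37.01074098 459.28730604] [ 0.25  0.14 -0.2   0.   -1.24  1.53] [ 0.55497833  0.47551905 -3.0313865 ] 12.837987492072264
```

View pics/g1.png

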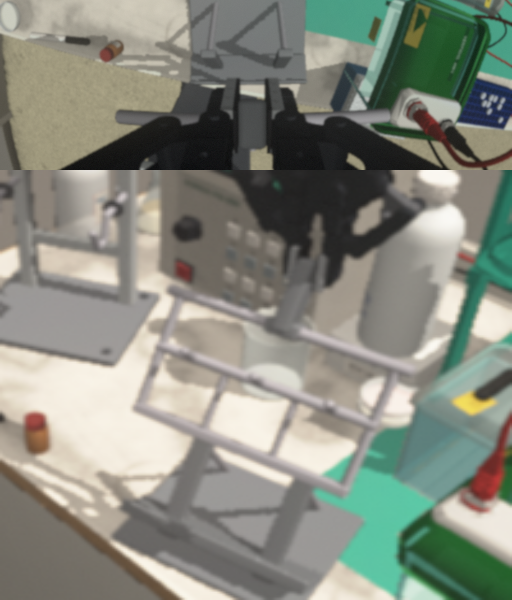

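The frame is held firmly at its original tilt (bar level, ends at about (118,266) and (393,265) in the wrist view). The tool can't tilt, so I'll turn the frame about 165°. Its lean then puts the gripper on the open side, clear of the cover.

Call:
{"name": "apply_moves", "arguments": {"fingers": [1, 1, 1, 1, 1, 1, 1, 1, 1, 1], "dp": [[-0.5, 1, 0], [-1, 2.5, 0], [-2, 4.5, 0], [-3, 6.5, 0], [-4, 8.5, 0], [-5, 10.5, 0], [-6, 12.5, 0], [-6.5, 14, 0], [-7, 15, 0], [-7, 15.5, 0]], "yaw": [-4, -12, -20, -28, -36, -44, -52, -60, -68, -76]}}

```text
clock: 5.3
position: [429.4, 118.7, 456.3]
ee_rot: [0.848, -0.531, -0.003, 0.001]
contact_force: [-0.8, 0.1, -2.9]
gripper_width: 12.9
```

Call:
{"name": "apply_moves", "arguments": {"fingers": [1, 1, 1, 1, 1, 1, 1, 1, 1, 1], "dp": [[0, 1, 0], [-0.5, 2.5, 0], [-1, 4, 0], [-1.5, 5.5, 0], [-2, 7, 0], [-2.5, 8.5, 0], [-3, 10, 0], [-3.3, 11, 0], [-3.3, 11.7, 0], [-3.3, 11.7, 0]], "yaw": [-8, -16, -24, -32, -40, -48, -56, -64, -72, -80]}}

```text
clock: 6.3
position: [396.0, 236.3, 454.8]
ee_rot: [-0.306, 0.952, 0.002, -0.001]
contact_force: [0.4, 0.1, -3.6]
gripper_width: 13.0
```

Run:
```python
from bench import *
s=read_state();print(s["position"],s["joints"].round(2),s["contact_force"],s["gripper_width"])
from scipy.spatial.transform import Rotation as R
import numpy as np
x=R.from_quat(s["ee_rot"]).as_matrix()[:,0];print(np.degrees(np.arctan2(x[1],x[0])))
```

```text
[396.0472033  236.29661817 454.78467227] [ 0.89  0.07 -0.28 -0.   -1.22 -1.84] [ 0.43522298  0.10979736 -3.55111933] 13.020392261328949
-144.3673399468202
```

Call:
{"name": "apply_moves", "arguments": {"fingers": [1, 1, 1, 1, 1], "dp": [[0, 0, -0.5], [0, 0, -2], [0, 0, -3.5], [0, 0, -4.5], [0, 0, -4.5]], "yaw": [-3, -6, -8.4, -8.4, -8.4]}}

```text
clock: 6.8
position: [395.6, 235.9, 407.5]
ee_rot: [-0.236, 0.972, 0.0, -0.003]
contact_force: [-0.9, -0.5, -3.4]
gripper_width: 12.9
```

Run:
```python
from bench import *
import cv2,numpy as np
s=read_state();print(s["position"],s["ee_rot"],s["gripper_width"])
b=get_image("scene")["color"];t=get_image("top")["color"]
cv2.imwrite("pics/s2.png",b);cv2.imwrite("pics/t2.png",t)
c=cv2.resize(b[70:270,130:280],None,fx=2.9,fy=2.9,interpolation=2);e=cv2.resize(t[120:270,135:255],None,fx=2.9,fy=2.9,interpolation=2)
o=np.zeros((580,783,3),np.uint8);o[:c.shape[0],:c.shape[1]]=c;o[:e.shape[0],435:435+e.shape[1]]=e
cv2.imwrite("pics/c3.png",o)
```

```text
[395.59975672 235.85064419 407.5003508 ] [-2.35678123e-01  9.71824876e-01  3.36952289e-04 -3.48117160e-03] 12.869855361049101
```

View pics/c3.png

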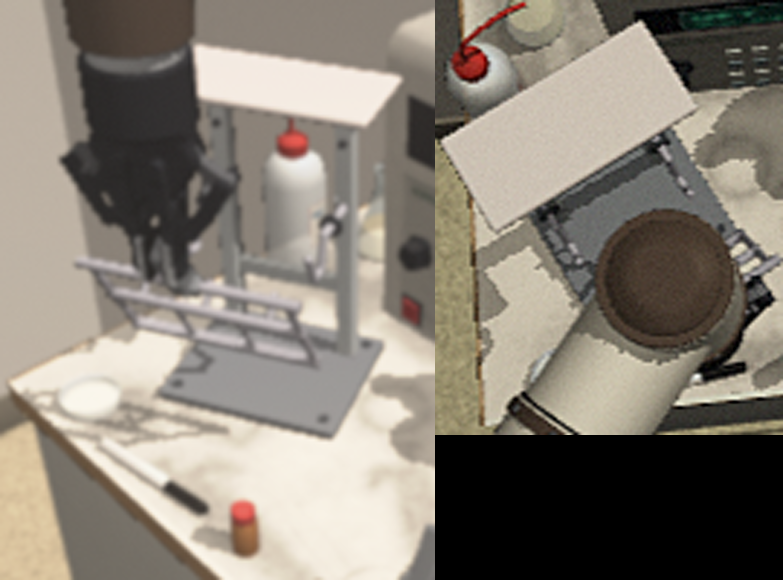

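The scene view shows the frame held level and leaning towards the open front, with bar ends at about (156,161) and (233,175). The arm hides it in the top view.

Run:
```python
from h import *
a=np.radians(27.3);x=np.array([np.cos(a),np.sin(a),0]);y=np.array([-x[1],x[0],0])
m=np.array([395.6,235.9,209.2])+34.3*x; print(m)
for s in (92,0,-92): print(proj("scene",m+s*y))
for s in (92,-92): print(proj("scene",m+s*y-115*np.array([-x[0]*.5,-x[1]*.5,.866])))
L=plane("scene",(155.9,160.7),209);R=plane("scene",(233.4,175.2),209);print(L,R,(L+R)/2,np.linalg.norm(L-R),np.degrees(np.arctan2(*( (R-L)[:2]*[1,-1]))))
```

```text
[426.07957108 251.63167972 209.2       ]
[157.93903773 158.90437798]
[194.03874261 166.46710343]
[232.1857312  174.45872559]
[175.23182261 179.60300908]
[242.09780106 194.4718987 ]
[376.56225643 330.49371728 209.        ] [468.56700302 166.20168278 209.        ] [422.56462973 248.34770003 209.        ] 188.2996176210291 29.249146850747234
```

Call:
{"name": "apply_moves", "arguments": {"fingers": [1, 1, 1, 1, 1, 1, 1], "dp": [[1.2, 0.6, 0], [3, 1.5, 0], [5, 2.6, 0], [7, 3.6, 0], [8.4, 4.3, 0], [8.9, 4.6, 0], [8.9, 4.6, 0]], "yaw": [0, 0, 0, 0, 0, 0, 0]}}

```text
clock: 7.6
position: [483.2, 275.6, 419.2]
ee_rot: [-0.238, 0.971, -0.007, -0.008]
contact_force: [-23.7, -29.1, 41.8]
gripper_width: 13.0
```

```bash
cat > snap.py <<'E'
from bench import *
import cv2,numpy as np,sys
s=read_state();print(s["position"],s["contact_force"],s["gripper_width"])
b=get_image("scene")["color"]
cv2.imwrite("pics/%s_full.png"%sys.argv[1],b)
x,y,w,h,k=165,75,110,130,4.5
c=cv2.resize(b[y:y+h,x:x+w],None,fx=k,fy=k,interpolation=2)
for i in range(0,w,10): cv2.putText(c,str(x+i),(int(i*k),8),0,.3,(0,0,255),1)
for i in range(0,h,10): cv2.putText(c,str(y+i),(0,int(i*k)+4),0,.3,(0,0,255),1)
cv2.imwrite("pics/%s.png"%sys.argv[1],c)
E
python3 snap.py e1
```

```text
[483.22480332 275.57597847 419.17705846] [-23.65619191 -29.08152332  41.8434943 ] 13.030866709979298
```

View pics/e1.png

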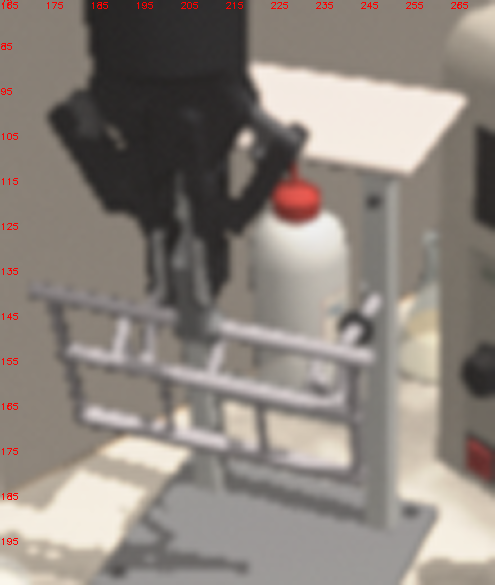

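The move hit something (42 N): the frame's mid-rung or pegs caught on the hooks, and the frame turned in the grip to nearer upright. I'll back out and look.

Call:
{"name": "apply_moves", "arguments": {"fingers": [1, 1, 1, 1, 1, 1, 1], "dp": [[-0.5, -0.3, 0], [-2, -1, 0], [-4, -2, 0], [-6, -3.1, 0], [-8, -4.1, 0], [-9, -4.6, 0], [-9, -4.6, 0]], "yaw": [0, 0, 0, 0, 0, 0, 0]}}

```text
clock: 8.35
position: [392.7, 229.3, 420.1]
ee_rot: [-0.239, 0.971, -0.007, -0.007]
contact_force: [0.1, 0.1, -3.5]
gripper_width: 12.8
```

```bash
sed -i 's/x,y,w,h,k=.*/x,y,w,h,k=[int(v) for v in sys.argv[2:7]]/' snap.py; python3 snap.py e2 135 115 130 85 6
```

```text
[392.68978647 229.32391213 420.0855873 ] [ 0.06657552  0.06159011 -3.45595276] 12.814094988900388
```

View pics/e2.png

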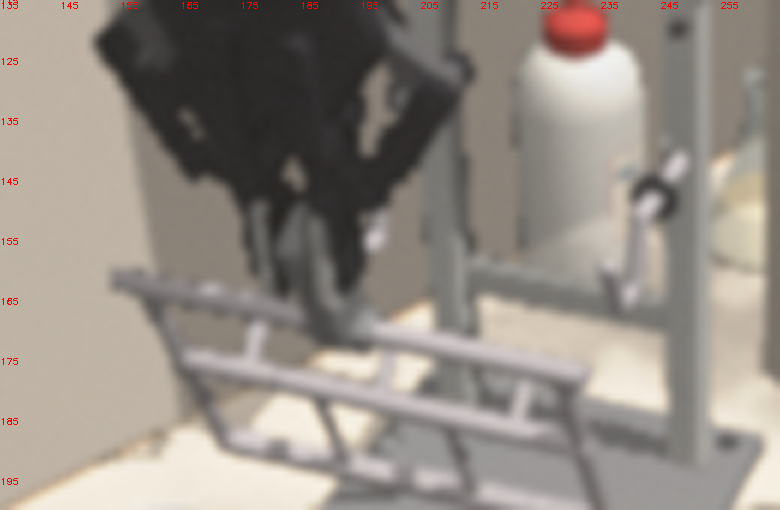

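In this view the frame is less tilted. Three pegs rise from the mid-rung at about (177,172), (199,178) and (222,183), roughly 56 mm off centre, so the outer two line up with the hooks. I'll fit the tilt from the end points.

```bash
cat > fit.py <<'E'
from h import *
from scipy.optimize import least_squares
def fit(bar,bot,z0,yaw0):
    def pts(v):
        a=v[3];x=np.array([np.cos(a),np.sin(a),0]);y=np.array([-x[1],x[0],0]);m=v[:3]
        dn=np.sin(v[4])*x-np.cos(v[4])*np.array([0,0,1])
        return [m+95*y,m-95*y,m+115*dn+89*y,m+115*dn-89*y]
    obs=np.array(bar+bot)
    f=lambda v:np.r_[(np.array([proj("scene",p) for p in pts(v)])-obs).ravel(),(v[2]-z0)/5,(v[3]-yaw0)*57/1.5]
    r=least_squares(f,[430,250,z0,yaw0,.4]);return r.x,r.fun
if __name__=="__main__":
    np.set_printoptions(precision=2,suppress=True)
    for n,bar,bot,z0,t in [("staged",[(155.9,160.7),(233.4,175.2)],[(178,183),(239.7,194.8)],209,(395.6,235.9,407.5)),
                     ("now",[(154.2,161.7),(232.5,177.5)],[(172.5,188.3),(235,200)],218,(392.7,229.3,420.1))]:
        v,e=fit(bar,bot,z0,np.radians(27.3));print(n,v[:3],np.degrees(v[3:]),e)
        x=np.array([np.cos(v[3]),np.sin(v[3])]);print(" bar minus tcp: x",(v[:2]-t[:2])@x,"y",(v[:2]-t[:2])@[-x[1],x[0]],"z",v[2]-t[2])
E
python3 fit.py
```

```text
staged [425.81 251.57 205.63] [27.88 29.34] [ 0.84 -0.47  0.2   0.67 -2.18 -1.4   0.96  0.82 -0.67  0.38]
 bar minus tcp: x 34.033592033815665 y -0.27401284428179074 z -201.86611484171607
now [414.95 245.2  210.97] [28.3  23.07] [-0.56 -0.31 -0.7  -0.51 -1.12 -1.1   2.45  1.43 -1.41  0.66]
 bar minus tcp: x 27.12738476214562 y 3.452210966042839 z -209.1309303008038
```

The tilt is now about 23° and the bar sits about 28 mm behind the tool axis. Going in at bar +31 mm, shifted about 14 mm sideways so the pegs miss the hooks, lets the rung pass under the hooks.

Call:
{"name": "apply_moves", "arguments": {"fingers": [1, 1, 1, 1, 1, 1, 1, 1], "dp": [[-0.7, 1.4, -1], [-0.7, 1.4, -2.7], [-0.7, 1.4, -2.7], [1, 2.3, -2.7], [3, 3.3, -2.7], [4, 3.8, -2.7], [4.5, 4.1, -2.7], [4.5, 4.1, -2.7]], "yaw": [0, 0, 0, 0, 0, 0, 0, 0]}}

```text
clock: 9.2
position: [439.0, 271.1, 392.8]
ee_rot: [-0.238, 0.971, -0.007, -0.007]
contact_force: [-0.8, -0.2, -3.4]
gripper_width: 12.6
```

Call:
{"name": "apply_moves", "arguments": {"fingers": [1, 1, 1, 1, 1], "dp": [[0.9, 0.45, 0], [1.8, 0.9, 0], [2.7, 1.4, 0], [2.7, 1.4, 0], [2.7, 1.4, 0]], "yaw": [0, 0, 0, 0, 0]}}

```text
clock: 9.7
position: [466.1, 285.2, 392.6]
ee_rot: [-0.238, 0.971, -0.007, -0.007]
contact_force: [-0.1, -0.1, -3.4]
gripper_width: 12.8
```

Call:
{"name": "apply_moves", "arguments": {"fingers": [1, 1, 1, 1], "dp": [[0.7, 0.4, 0], [1.5, 0.8, 0], [1.5, 0.8, 0], [1.5, 0.8, 0]], "yaw": [0, 0, 0, 0]}}

```text
clock: 10.1
position: [481.7, 294.0, 392.7]
ee_rot: [-0.238, 0.971, -0.006, -0.006]
contact_force: [0.5, 4.1, -4.2]
gripper_width: 12.7
```

```bash
python3 snap.py e3 165 75 110 130 4
```

```text
[481.70624742 294.00338589 392.72829293] [ 0.53733018  4.13230493 -4.19244057] 12.731400767904422
```

View pics/e3.png

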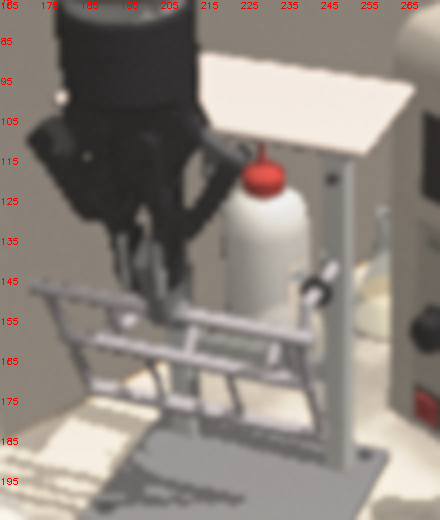

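In this view the left peg (192,153) is just brushing the outer side of the left hook (197,155), and nothing else touches. I'll measure the sideways offset.

Run:
```python
from fit import *
np.set_printoptions(precision=2,suppress=True)
v,e=fit([(173.7,147),(243,160.5)],[(188.7,172),(246.2,183.7)],191,np.radians(27.5));print(v[:3],np.degrees(v[3:]),e)
x=np.array([np.cos(np.radians(27.3)),np.sin(np.radians(27.3))]);y=np.array([-x[1],x[0]])
for t in ((534.5,306.5),(481.7,294)): print((v[:2]-t)@x,(v[:2]-t)@y)
for u in (60,-60):
  p=np.array([534.5,306.5])+u*y;print(proj("scene",np.r_[p,151]))
  for r in (50,56,60):
    q=v[:2]+np.sign(u)*r*y+ (57*np.sin(v[4])+25*np.cos(v[4]))*x; print(" peg",r,proj("scene",np.r_[q,v[2]-57*np.cos(v[4])+25*np.sin(v[4])]))
```

```text
[503.23 304.83 185.31] [27.16 23.06] [-0.67 -0.5   0.29  0.01 -1.08 -0.62  1.42  0.64 -1.14 -0.23]
-28.552279236845177 12.853716174631892
24.09983007839007 -0.25526489395308066
[196.26 155.59]
 peg 50 [198.33 154.78]
 peg 56 [196.29 154.37]
 peg 60 [194.93 154.1 ]
[239.22 164.23]
 peg 50 [233.34 161.79]
 peg 56 [235.5  162.22]
 peg 60 [236.95 162.51]
```

Call:
{"name": "apply_moves", "arguments": {"fingers": [1, 1, 1, 1, 1, 1], "dp": [[-0.2, 0.4, 0], [-0.2, 0.4, 0], [0.5, 0.8, 0], [1.2, 1.1, 0], [1.5, 1.3, 0], [1.5, 1.3, 0]], "yaw": [0, 0, 0, 0, 0, 0]}}

```text
clock: 10.75
position: [497.2, 307.0, 391.7]
ee_rot: [-0.238, 0.971, -0.006, -0.006]
contact_force: [0.6, -0.8, -9.0]
gripper_width: 12.6
```

Call:
{"name": "apply_moves", "arguments": {"fingers": [1, 1, 1, 1], "dp": [[0, 0, -0.4], [0, 0, -0.8], [0, 0, -0.8], [0, 0, -0.8]], "yaw": [0, 0, 0, 0]}}

```text
clock: 11.15
position: [498.1, 307.7, 384.7]
ee_rot: [-0.238, 0.971, -0.005, -0.003]
contact_force: [5.1, 2.8, -4.3]
gripper_width: 12.9
```

Call:
{"name": "apply_moves", "arguments": {"fingers": [1, 1, 1, 1], "dp": [[0.3, 0.1, 0], [0.3, 0.1, -0.3], [0.3, 0.1, -0.6], [0.3, 0.1, -0.6]], "yaw": [0, 0, 0, 0]}}

```text
clock: 11.55
position: [501.1, 308.7, 378.3]
ee_rot: [-0.238, 0.971, -0.005, -0.003]
contact_force: [1.7, 0.8, -3.6]
gripper_width: 12.8
```

```bash
python3 snap.py e4 175 90 100 100 5
```

```text
[501.0927804  308.74774808 378.31613078] [ 1.65828017  0.84088027 -3.5589733 ] 12.776510456829406
```

View pics/e4.png

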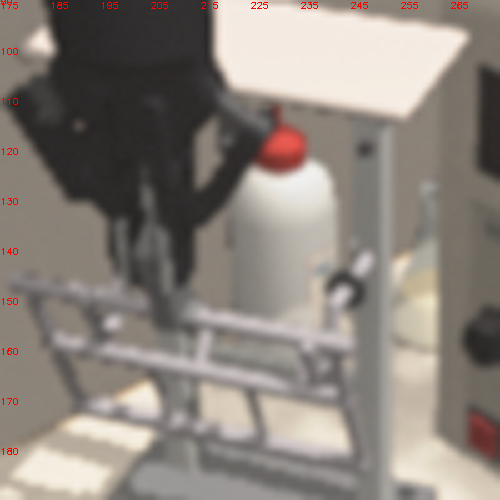

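```bash
python3 - <<'E'
from fit import *
np.set_printoptions(precision=2,suppress=True)
x=np.array([np.cos(np.radians(27.3)),np.sin(np.radians(27.3)),0]);y=np.array([-x[1],x[0],0]);S=np.array([534.5,306.5,160]);Z=np.array([0,0,1])
for z0 in (176,170,183):
  v,e=fit([(178,146.6),(245,158.4)],[(193,171),(248,183)],z0,np.radians(27.5));print(v[:3],np.degrees(v[3:]),np.abs(e[:8]).max())
  print((v[:3]-S)@x,(v[:3]-S)@y,v[2]-160)
for n,a,b in (("bottom",0,-9),("tip",-18,23),("tipaxis",-18,19),("back",18,23),("knob",60,40)): print(n,proj("scene",S-60*y+a*x+b*Z),proj("scene",S+60*y+a*x+b*Z))
for a in (-25,-10,0):
  for b in (16,): print("bar at hook R",a,b,proj("scene",S-60*y+a*x+b*Z))
E
cp pics/e4_full.png /tmp/
python3 - <<'E'
import cv2
a=cv2.imread("pics/scene0.png")[140:172,183:250];b=cv2.imread("pics/e4_full.png")[140:172,183:250]
import numpy as np
cv2.imwrite("pics/cmp.png",cv2.resize(np.vstack([a,b]),None,fx=9,fy=9,interpolation=2))
E
```

```text
[527.11 322.38 170.  ] [26.91 21.84] 1.8585031147905227
0.7138098965083299 17.505203512840158 9.998375563633914
[531.22 327.65 165.5 ] [27.05 21.68] 1.7430001282524756
6.785293645834212 20.29414526375136 5.497569626965287
[522.36 316.32 175.19] [26.75 22.02] 1.9923125563394137
-6.281360118305964 14.293904049719659 15.188038494582628
bottom [239.22 164.23] [196.26 155.59]
tip [236.35 157.3 ] [192.   148.58]
tipaxis [236.39 158.67] [192.15 149.93]
back [241.52 149.86] [198.19 141.6 ]
knob [247.17 135.94] [204.53 128.28]
bar at hook R -25 16 [235.38 161.19]
bar at hook R -10 16 [237.58 157.99]
bar at hook R 0 16 [239.03 155.9 ]
```

View pics/cmp.png

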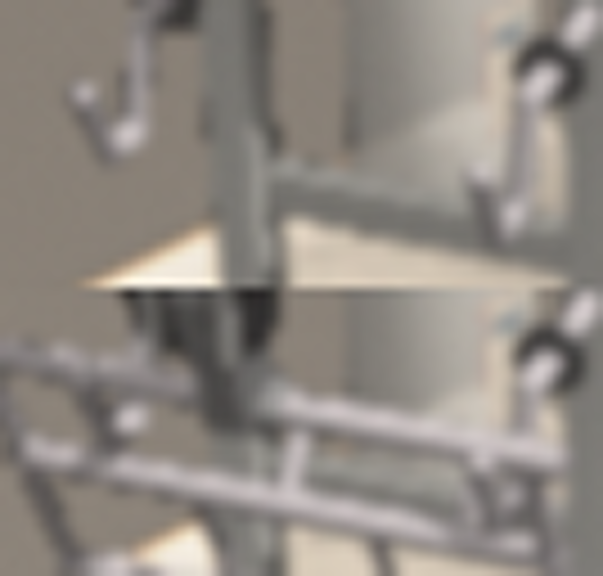

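The comparison shows the bar in front of both hooks' rear arms and behind their front tips, so it is inside both hooks. The image viewing allowance is used up, so I'll lower by force and numeric measurement.

Call:
{"name": "apply_moves", "arguments": {"fingers": [1, 1, 1, 1, 1], "dp": [[0.1, -0.2, -0.2], [0.1, -0.2, -0.5], [0.1, -0.2, -0.8], [0.1, -0.2, -1], [0.1, -0.2, -1]], "yaw": [0, 0, 0, 0, 0]}}

```text
clock: 12.1
position: [503.2, 307.6, 369.8]
ee_rot: [-0.238, 0.971, -0.004, -0.0]
contact_force: [6.4, 3.5, 1.1]
gripper_width: 12.8
```

Call:
{"name": "apply_moves", "arguments": {"fingers": [1, 1, 1, 1], "dp": [[0.1, 0.05, -0.3], [0.1, 0.05, -0.6], [0.1, 0.05, -0.6], [0.1, 0.05, -0.6]], "yaw": [0, 0, 0, 0]}}

```text
clock: 12.5
position: [504.9, 308.7, 363.4]
ee_rot: [-0.238, 0.971, -0.003, 0.001]
contact_force: [8.0, 3.5, -1.4]
gripper_width: 12.6
```

Call:
{"name": "apply_moves", "arguments": {"fingers": [1, 1, 1, 1], "dp": [[0.1, 0.05, -0.2], [0.1, 0.05, -0.4], [0.1, 0.05, -0.4], [0.1, 0.05, -0.4]], "yaw": [0, 0, 0, 0]}}

```text
clock: 12.9
position: [505.6, 309.3, 361.4]
ee_rot: [-0.238, 0.971, -0.003, 0.002]
contact_force: [-1.2, 1.4, 11.0]
gripper_width: 13.2
```

Call:
{"name": "apply_moves", "arguments": {"fingers": [1, 1, 1, 1], "dp": [[0, 0, -0.3], [0, 0, -0.4], [0, 0, -0.4], [0, 0, -0.4]], "yaw": [0, 0, 0, 0]}}

```text
clock: 13.3
position: [505.2, 309.3, 361.3]
ee_rot: [-0.238, 0.971, -0.003, 0.003]
contact_force: [-4.4, 0.6, 16.5]
gripper_width: 13.0
```

Run:
```python
from bench import *
import cv2,numpy as np
s=read_state();print(s["position"],s["contact_force"],s["wrist_torque"],s["gripper_width"])
b=get_image("scene")["color"];cv2.imwrite("pics/f1.png",b)
g=cv2.cvtColor(b,cv2.COLOR_BGR2GRAY)
# bar: brightness down columns, right and left of the grip
for u in (186,190,200,216,222,228,232): print(u,g[138:172,u].tolist())
```

```text
[505.21852927 309.26889763 361.28536868] [-4.39036473  0.59814504 16.48297373] [ 0.02675593  0.97532696 -0.34805478] 12.950383887584108
186 [130, 131, 131, 130, 131, 131, 131, 131, 131, 131, 132, 137, 141, 132, 117, 109, 112, 109, 107, 113, 110, 105, 101, 111, 117, 122, 129, 133, 133, 132, 133, 132, 133, 132]
190 [131, 131, 131, 131, 131, 131, 132, 132, 131, 130, 128, 124, 122, 123, 122, 116, 113, 127, 133, 132, 131, 133, 149, 163, 151, 120, 94, 91, 93, 93, 100, 111, 118, 128]
200 [57, 79, 91, 88, 87, 86, 82, 78, 78, 78, 88, 107, 127, 135, 149, 157, 137, 117, 112, 120, 120, 122, 128, 134, 154, 177, 168, 130, 112, 146, 198, 230, 236, 236]
216 [45, 51, 76, 101, 107, 108, 107, 108, 107, 108, 108, 116, 126, 130, 130, 132, 142, 156, 170, 173, 143, 111, 110, 127, 145, 160, 173, 186, 194, 184, 154, 150, 183, 200]
222 [121, 122, 123, 123, 122, 122, 121, 121, 120, 119, 119, 119, 117, 111, 110, 109, 106, 110, 142, 181, 188, 159, 125, 117, 117, 116, 120, 137, 158, 169, 173, 161, 151, 182]
228 [151, 150, 149, 148, 146, 146, 145, 144, 143, 142, 142, 140, 140, 139, 139, 142, 150, 153, 154, 162, 182, 192, 168, 129, 117, 116, 117, 117, 128, 151, 162, 150, 132, 123]
232 [172, 172, 172, 170, 169, 168, 168, 167, 165, 165, 164, 162, 162, 167, 176, 185, 185, 181, 175, 173, 180, 191, 190, 160, 127, 119, 118, 119, 120, 142, 171, 191, 194, 169]
```

Run:
```python
from h import *
x=np.array([np.cos(np.radians(27.3)),np.sin(np.radians(27.3)),0]);y=np.array([-x[1],x[0],0]);S=np.array([534.5,306.5,160.])
for dz in (0,6):
  P=np.array([proj("scene",S+t*y+[0,0,dz]) for t in range(-70,90,2)])
  print(dz,[(u,round(float(np.interp(u,P[::-1,0],P[::-1,1])),1)) for u in (190,200,216,222,228,232)])
```

```text
0 [(190, 151.5), (200, 153.5), (216, 156.7), (222, 157.8), (228, 159.0), (232, 159.8)]
6 [(190, 149.6), (200, 151.5), (216, 154.7), (222, 155.9), (228, 157.1), (232, 157.9)]
```

The bar line matches the seated position within about 0.5 px on both sides, and the tool stopped at 16 N. I'll slide the frame about 6 mm along the hooks towards centre, still held, then release.

Call:
{"name": "apply_moves", "arguments": {"fingers": [1, 1, 1, 1, 1, 1], "dp": [[0, 0, -0.1], [0.1, -0.2, -0.1], [0.2, -0.4, -0.1], [0.3, -0.6, -0.1], [0.3, -0.6, -0.1], [0.3, -0.6, -0.1]], "yaw": [0, 0, 0, 0, 0, 0]}}

```text
clock: 13.95
position: [508.1, 304.1, 361.4]
ee_rot: [-0.239, 0.971, -0.002, 0.004]
contact_force: [-0.8, 3.5, 7.7]
gripper_width: 13.1
```

Call:
{"name": "apply_moves", "arguments": {"fingers": [0.8, 0.75, 0.7, 0.65, 0.6, 0.6, 0.6, 0.6, 0.6, 0.6], "dp": [[0, 0, 0], [0, 0, 0], [0, 0, 0], [0, 0, 0], [0, 0, 0], [0, 0, 0], [0, 0, 0], [0, 0, 0], [0, 0, 0], [0, 0, 0]], "yaw": [0, 0, 0, 0, 0, 0, 0, 0, 0, 0]}}

```text
clock: 14.95
position: [508.1, 304.1, 361.4]
ee_rot: [-0.239, 0.971, -0.002, 0.004]
contact_force: [0.3, -0.1, -0.9]
gripper_width: 34.3
```

Call:
{"name": "apply_moves", "arguments": {"fingers": [0.6, 0.6, 0.6, 0.6, 0.6, 0.6, 0.6, 0.6, 0.6, 0.6], "dp": [[-0.4, -0.2, 0], [-1, -0.5, 0], [-1.8, -0.9, 0], [-2.7, -1.4, 0], [-4, -2, 0], [-6, -3, 0], [-8, -4.1, 0], [-10, -5.2, 0], [-12, -6.2, 1], [-12, -6.2, 1]], "yaw": [0, 0, 0, 0, 0, 0, 0, 0, 0, 0]}}

```text
clock: 15.95
position: [386.0, 240.4, 372.7]
ee_rot: [-0.24, 0.971, -0.002, 0.005]
contact_force: [0.8, 1.0, 1.4]
gripper_width: 34.3
```

Call:
{"name": "apply_moves", "arguments": {"fingers": [0.6, 0.6, 0.6, 0.6, 0.6, 0.6, 0.6, 0.6, 0.6, 0.6], "dp": [[0, -2, 2], [0, -5, 4], [0, -9, 6], [0, -13, 6], [0, -17, 6], [0, -20, 6], [0, -20, 6], [0, -20, 6], [0, -20, 6], [0, -20, 6]], "yaw": [0, 0, 0, 0, 0, 0, 0, 0, 0, 0]}}

```text
clock: 16.95
position: [386.1, 41.2, 432.7]
ee_rot: [-0.241, 0.971, -0.002, 0.005]
contact_force: [-0.2, 0.1, -0.1]
gripper_width: 34.2
```

Run:
```python
from bench import *
from h import *
x=np.array([np.cos(np.radians(27.3)),np.sin(np.radians(27.3)),0]);y=np.array([-x[1],x[0],0]);S=np.array([534.5,306.5,160.]);Z=np.array([0,0,1])
s=read_state();print(s["position"],s["contact_force"])
a=get_image("scene")["color"];
b=get_image("scene")["color"];cv2.imwrite("pics/h1.png",b);cv2.imwrite("pics/h1c.png",cv2.resize(b[80:230,170:280],None,fx=4,fy=4,interpolation=2))
print("motion diff",cv2.absdiff(a,b)[100:200,170:260].max())
g=cv2.cvtColor(b,cv2.COLOR_BGR2GRAY);o=cv2.cvtColor(cv2.imread("pics/scene0.png"),cv2.COLOR_BGR2GRAY)
d=cv2.absdiff(g,o)[100:215,170:262];ys,xs=np.where(d>25);print("diff box",xs.min()+170,xs.max()+170,ys.min()+100,ys.max()+100)
print("expected upright frame: bar ends/bottom ends (shift 10):",[proj("scene",S+(10+t)*y+h*Z).round(1).tolist() for t,h in ((95,0),(-95,0),(89,-115),(-89,-115),(0,60))])
for u in (186,190,222,228,232): 
    r=d[:,u-170];k=np.where(r>15)[0]+100;print(u,k.tolist())
for n,(u0,v0,u1,v1) in {"vial":(200,235,228,268),"dish":(145,196,176,220),"beaker":(292,185,325,235)}.items():
    print(n,cv2.absdiff(g,o)[v0:v1,u0:u1].mean().round(1))
```

```text
[386.14540065  41.23515281 432.65947192] [-0.1791009   0.10514003 -0.07332822]
motion diff 61
diff box 170 261 100 205
expected upright frame: bar ends/bottom ends (shift 10): [[180.4, 149.6], [248.5, 163.1], [187.1, 184.9], [246.6, 198.2], [212.1, 135.7]]
186 [149, 150, 151, 153, 154, 155, 156, 157, 158, 159, 160, 161, 163, 192, 193, 194, 195, 196]
190 [150, 151, 167, 168, 169, 170, 171, 172, 173, 174, 175, 176, 177, 178, 179, 180, 181, 182, 183, 191, 192, 193, 194, 195, 196]
222 [100, 101, 102, 103, 104, 105, 106, 107, 108, 109, 110, 111, 112, 113, 114, 115, 116, 117, 118, 119, 120, 121, 122, 123, 124, 125, 126, 127, 128, 129, 130, 131, 132, 133, 134, 135, 136, 137, 138, 139, 140, 141, 142, 143, 144, 145, 146, 147, 148, 149, 150, 151, 152, 153, 154, 155, 156, 157, 159, 160, 161, 162, 163, 164, 165, 166, 167, 168, 169, 170, 171, 172, 173, 174, 175, 176, 177, 178, 179, 188, 189, 190, 198, 199, 200]
228 [100, 101, 102, 103, 104, 105, 106, 107, 108, 109, 110, 111, 112, 113, 114, 115, 119, 120, 121, 122, 123, 124, 125, 126, 127, 128, 129, 130, 131, 132, 133, 134, 135, 136, 137, 138, 139, 140, 141, 142, 143, 144, 145, 146, 147, 148, 149, 150, 151, 152, 153, 154, 155, 156, 157, 158, 159, 160, 161, 162, 163, 164, 165, 166, 167, 168, 169, 170, 171, 172, 173, 174, 175, 176, 177, 178, 179, 180, 181, 182, 183, 184, 185, 186, 187, 188, 189, 190, 191, 192, 193, 194, 195, 196, 199, 200, 201]
232 [100, 101, 102, 103, 104, 105, 106, 107, 108, 109, 110, 111, 112, 113, 114, 115, 116, 117, 118, 119, 122, 123, 124, 125, 126, 127, 128, 129, 130, 131, 132, 133, 134, 135, 136, 137, 138, 139, 140, 141, 142, 143, 144, 145, 146, 147, 148, 149, 150, 151, 152, 153, 154, 155, 156, 157, 158, 159, 160, 161, 162, 163, 164, 165, 166, 167, 168, 169, 170, 171, 172, 173, 174, 175, 176, 177, 178, 179, 180, 181, 182, 183, 184, 187, 188, 189, 190, 191, 192, 193, 194, 195, 196, 197, 198, 199, 200, 201, 202]
vial 6.6
dish 3.3
beaker 9.3
```

The arm now blocks the view. I'll park it near its start pose, which left the stand visible.

Call:
{"name": "apply_moves", "arguments": {"fingers": [0.6, 0.6, 0.6, 0.6, 0.6, 0.6, 0.6, 0.6, 0.6, 0.6], "dp": [[-1.5, 4, 0], [-3, 8, 0], [-4.5, 12, 0], [-6, 16, 0], [-7.5, 20, 0], [-9, 24.5, 0], [-10, 29, 0], [-11, 33, 0], [-12, 36, 0], [-12, 36, 0]], "yaw": [0, 0, 0, 0, 0, 0, 0, 0, 0, 0]}}

```text
clock: 18.05
position: [264.7, 405.0, 431.8]
ee_rot: [-0.243, 0.97, -0.002, 0.005]
contact_force: [-0.7, -0.3, 0.0]
gripper_width: 34.4
```

Call:
{"name": "apply_moves", "arguments": {"fingers": [0.6, 0.6, 0.6, 0.6, 0.6, 0.6, 0.6, 0.6, 0.6, 0.6], "dp": [[-0.5, 4, 0], [-1, 8, 0], [-2, 12, 0], [-2.5, 15, 0], [-2.5, 17, 0], [-2.5, 17, 0], [-2.5, 17, 0], [-2.5, 17, 0], [-2.5, 17, 0], [-2.5, 17, 0]], "yaw": [0, 0, 0, 0, 0, 0, 0, 0, 0, 0]}}

```text
clock: 19.05
position: [239.9, 574.2, 432.4]
ee_rot: [-0.243, 0.97, -0.002, 0.005]
contact_force: [-0.3, -0.7, -0.4]
gripper_width: 33.8
```

```bash
cat > fin.py <<'E'
from bench import *
from h import *
x=np.array([np.cos(np.radians(27.3)),np.sin(np.radians(27.3)),0]);y=np.array([-x[1],x[0],0]);S=np.array([534.5,306.5,160.]);Z=np.array([0,0,1])
s=read_state();print(s["position"],s["contact_force"],np.abs(s["joint_vel"]).max())
a=get_image("scene")["color"];b=get_image("scene")["color"];cv2.imwrite("pics/h2.png",b)
print("motion diff",cv2.absdiff(cv2.blur(a,(3,3)),cv2.blur(b,(3,3)))[100:215,170:262].max())
g=cv2.cvtColor(b,cv2.COLOR_BGR2GRAY);o=cv2.cvtColor(cv2.imread("pics/scene0.png"),cv2.COLOR_BGR2GRAY)
D=cv2.absdiff(cv2.blur(g,(2,2)),cv2.blur(o,(2,2)))
ex=[proj("scene",S+(10+t)*y+h*Z).round(1).tolist() for t,h in ((95,0),(-95,0),(89,-115),(-89,-115),(0,60))]
print("expected upright frame",ex)
for v in range(132,206,2): print(v,"".join("#" if q>20 else "+" if q>10 else "." for q in D[v,174:262]))
for n,(u0,v0,u1,v1) in {"vial":(200,235,228,268),"dish":(145,196,176,220),"beaker":(292,185,325,235)}.items():
    print(n,D[v0:v1,u0:u1].mean().round(1))
E
python3 fin.py
```

```text
[239.92074888 574.18684524 432.39369806] [-0.33186688 -0.68949818 -0.39545841] 0.004536953910487727
motion diff 16
expected upright frame [[180.4, 149.6], [248.5, 163.1], [187.1, 184.9], [246.6, 198.2], [212.1, 135.7]]
132 ........................................................................................
134 ........................................................................................
136 .....................................+#++++.+...........................................
138 .....................................##++.+##+..........................................
140 .......................................++####...........................................
142 ........................................+####...........................................
144 ........................................####+...........................................
146 .......................................+####+...........................................
148 ........+++............................+####+...........................................
150 .......+#########+.....+##+..........+++
[... 1888 characters left out ...]
...+++..............
192 ########+.....####..............++#######+..........+.................++................
194 ##################++######+.......####+.+++#######+....+++++.....+...+##+...............
196 .+#######################+..+########+...........+++######++.......+.++#+...............
198 .......+++######+..........#############+.................++########++++................
200 .............++............++++###############+...................+++##+................
202 ....................................+++#############+...................................
204 .............................................++#############+...........................
vial 3.1
dish 0.6
beaker 5.4
```

Call:
{"name": "apply_moves", "arguments": {"fingers": [0.6, 0.6, 0.6, 0.6, 0.6, 0.6, 0.6, 0.6, 0.6, 0.6], "dp": [[0, 0, 0], [0, 0, 0], [0, 0, 0], [0, 0, 0], [0, 0, 0], [0, 0, 0], [0, 0, 0], [0, 0, 0], [0, 0, 0], [0, 0, 0]], "yaw": [0, 0, 0, 0, 0, 0, 0, 0, 0, 0]}}

```text
clock: 20.15
position: [239.8, 574.5, 432.2]
ee_rot: [-0.243, 0.97, -0.002, 0.005]
contact_force: [-0.5, 0.2, -0.4]
gripper_width: 33.7
```

Run:
```python
from bench import *
import cv2
a=cv2.imread("pics/h2.png");b=get_image("scene")["color"]
d=cv2.absdiff(cv2.blur(a,(3,3)),cv2.blur(b,(3,3)))
m=d[100:205,170:262];n=d[250:350,240:340];print(m.mean(),m.max(),"noise ref",n.mean(),n.max())
if m.mean()<1.5*n.mean()+.3: print("still"); job_done()
```

```text
1.1305383022774327 28 noise ref 0.15213333333333334 1
```

The frame is still swaying slightly, so I'll wait before handing in.

Call:
{"name": "apply_moves", "arguments": {"fingers": [0.6, 0.6, 0.6, 0.6, 0.6, 0.6, 0.6, 0.6, 0.6, 0.6], "dp": [[0, 0, 0], [0, 0, 0], [0, 0, 0], [0, 0, 0], [0, 0, 0], [0, 0, 0], [0, 0, 0], [0, 0, 0], [0, 0, 0], [0, 0, 0]], "yaw": [0, 0, 0, 0, 0, 0, 0, 0, 0, 0]}}

```text
clock: 21.2
position: [239.8, 574.5, 432.2]
ee_rot: [-0.243, 0.97, -0.002, 0.005]
contact_force: [-0.4, -0.1, 0.4]
gripper_width: 34.2
```

Call:
{"name": "apply_moves", "arguments": {"fingers": [0.6, 0.6, 0.6, 0.6, 0.6, 0.6, 0.6, 0.6, 0.6, 0.6], "dp": [[0, 0, 0], [0, 0, 0], [0, 0, 0], [0, 0, 0], [0, 0, 0], [0, 0, 0], [0, 0, 0], [0, 0, 0], [0, 0, 0], [0, 0, 0]], "yaw": [0, 0, 0, 0, 0, 0, 0, 0, 0, 0]}}

```text
clock: 22.2
position: [239.9, 574.5, 432.2]
ee_rot: [-0.243, 0.97, -0.002, 0.005]
contact_force: [0.3, -0.5, -0.1]
gripper_width: 33.9
```

Call:
{"name": "apply_moves", "arguments": {"fingers": [0.6, 0.6, 0.6, 0.6, 0.6, 0.6, 0.6, 0.6, 0.6, 0.6], "dp": [[0, 0, 0], [0, 0, 0], [0, 0, 0], [0, 0, 0], [0, 0, 0], [0, 0, 0], [0, 0, 0], [0, 0, 0], [0, 0, 0], [0, 0, 0]], "yaw": [0, 0, 0, 0, 0, 0, 0, 0, 0, 0]}}

```text
clock: 23.2
position: [239.9, 574.5, 432.3]
ee_rot: [-0.243, 0.97, -0.002, 0.005]
contact_force: [0.1, -0.4, -0.2]
gripper_width: 34.0
```

Run:
```python
from bench import *
import cv2
F=[get_image("scene")["color"] for _ in range(12)]
B=[cv2.blur(f,(3,3)) for f in F]
for i in range(1,12):
    d=cv2.absdiff(B[0],B[i]);m=d[100:205,170:262];print(i,round(m.mean(),2),m.max(),round(d[250:350,240:340].mean(),2))
cv2.imwrite("pics/h3.png",F[-1])
```

```text
1 0.16 1 0.15
2 0.16 1 0.15
3 0.16 1 0.16
4 0.16 1 0.15
5 0.16 1 0.15
6 0.16 1 0.15
7 0.16 1 0.15
8 0.16 1 0.15
9 0.16 1 0.15
10 0.16 1 0.15
11 0.16 1 0.15
```

Run:
```python
from bench import *
import cv2,numpy as np
g=cv2.cvtColor(cv2.imread("pics/h3.png"),6);o=cv2.cvtColor(cv2.imread("pics/scene0.png"),6)
D=cv2.absdiff(cv2.blur(g,(2,2)),cv2.blur(o,(2,2)))
for v in range(134,204,4): print(v,"".join("#" if q>20 else "." for q in D[v,174:262]))
job_done()
```

```text
134 ........................................................................................
138 .....................................###................................................
142 .........................................####...........................................
146 ........................................#####...........................................
150 ........#########.......##..............####............................................
154 ...........####.......####...........##..##.............................................
158 ...........####.....................#######...###########...............................
162 .............##...........#...............................#.............####............
166 .............#.........................................................##...............
170 .............####......###########........###....................#......................
174 .............####..............####.......################...####.....##................
178 .............####.................................#######################...............
182 ..............#####.................................##................###...............
186 ..............#########..###....####..................................##................
190 ####.........................#########.............###..................................
194 ##################..######........####........#######.................##................
198 ............####............############.......................########.................
202 ..........................................############..................................
the job is handed in; nothing more can be done
```

The frame is hanging by its top bar on both hooks, released and still. I handed the job in at about 24 s of the 54 s allowed; no verdict was reported.

**How it was done:** The moves offered no tool tilt. I pinched the grip as the frame leaned on the easel, lifted it and turned it about 165°, so its own lean kept the gripper on the open side of the cover. It therefore hangs back to front, with its pegs towards the uprights. I lowered the bar into both hooks until the tool stopped at about 16 N, slid it about 6 mm towards centre, let go and backed away.

**What went wrong on the way:** The first entry was too high, and the frame's mid-rung or pegs caught on the hooks. The wrist force read about 56 N (120 N limit), and the frame turned about 6° in the grip. I backed out and went in lower and shifted sideways.

**Last checks:**
- **Seating:** while held, the bar line in the scene image was within about 1 px of the seated position, good to about 2–3 mm.
- **Hanging:** after release the frame is upright, with the bar ends, lower corners and grip top where an upright seated frame should appear. It is about 7–10 mm off centre sideways (22 mm allowed).
- **Stillness:** it swayed slightly for a few seconds after release, then showed no motion above image noise over 12 frames.
- **Other objects:** I compared the beaker, dish and vial only by image difference. The dish barely changed (0.6) and the vial slightly (3.1). The beaker's 5.4 I put down to the frame and its shadow no longer being beside it.
- **Not confirmed:** I had no pictures left to view, so the released frame was checked by pixel comparison only. Contact force on each hook was not measured separately.

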